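# Free a seized microscope eyepiece

### The arm

A 6-joint arm with a two-finger parallel gripper is mounted at the origin on the work surface. World frame = base frame: x ahead of the robot, y to its left, z up, the work surface at z = 0. Lengths are in m, angles in rad, forces in N, time in s.
With the tool pointing down it reaches from about 0.4 to 0.825 m from the base axis. Payload 7 kg.
Tool frame: the origin (TCP) lies on the centre line of the jaws, within the pads' length; the fingertips stand tip_reach ahead of it and the grasp point (between the pads) is the TCP (tip_reach is the distance from the TCP to the fingertips, in m); z points along the fingers, y is the line along which they close (so a half turn about z gives the same grasp; the last joint's range is limited). The gripper opens to 88 mm and grips with 3 to 60 N. Pads are 19 mm wide; open, the fingers measure 130 mm over their backs; the gripper's body (78 mm by 193 mm) begins 47 mm behind the grasp point.
Start: joints at [1.389, 0.359, 0.012, 0, -1.224, -0.288], TCP at [0.306, 0.602, 0.246] pointing down, gripper open.
Joint ranges: [-3.07, 3.07], [-1.43, 2.12], [-1.02, 1.25], [-3.03, 1.67], [-3.05, -0], [-3.03, 3.03]. Speed limits (rad/s): [2.39, 2.39, 3.01, 3.14, 3.14, 3.14].

### API

Orientations are given as [roll, pitch, yaw] about the fixed x, y, z axes, in that order (R = Rz(yaw) Ry(pitch) Rx(roll)).
In Python, from station import get_state, grab_frame, calibration, job_done, find_in, mark_of, tip_reach gives the robot as it stands.
- The arm moves only by the shell command python3 -m handwheel 'ROWS' [OPENING] [FORCE]. ROWS is JSON, a list of rows, each an object with "delta_pos": the shift along the world's x, y, z in units of 30 mm (1.0 is 30 mm), a list of three; "dr": the turn, a rotation vector about the world's x, y, z in degrees, a list of three. In form: [{"delta_pos": [tx, ty, tz], "dr": [rx, ry, rz]}, ...]. A call has 1 to 10 rows; each row shifts and turns the commanded pose from where the row before left it; what a row does not reach is not made up. A row lasts 1/10 s, in which the tool goes at most 50 mm and 8.59 degrees, less where a joint would pass 70% of its speed; a pose out of reach is approached as far as the arm can. A call is refused whole if a number of a shift passes 1 or a number of a turn 8.59, either way. A call with a gripper value outside its range is refused whole. OPENING is the closure, from -1 (fully open) to 1 (shut), set as the call begins (- or left out, the last holds). The fingers move at their own pace and stop on an object; FORCE is the grip in N (left out, the last holds). Time passes only in rows, so rows that do not move let the fingers close. It gives the time, the measured TCP pose, the force, the opening and the grip force at its end, in the units of the state.
- get_state(): the state, without advancing time (a new reading comes with each control period).
- grab_frame(name): name is "scene" or "top"; returns the picture (400x640x3 uint8, red, green, blue); there is no depth.
- calibration(name): a dict with "fx", "fy", "cx", "cy" (pixels), "extrinsics" (4x4, takes a point from world to camera coordinates). Camera axes: x right, y down, z forward; pixel columns grow to the right and rows downward; lengths in m; the calibration is good to about 2 mm. A picture is of the moment at which its call begins. calibration takes no time and is no camera call.
- job_done(): hands the job in; it is judged then, once.
Trained networks look in the newest picture that a camera, given by its name, has taken for a name from the list of things; names that differ only in an ending like _2 or _b are one class to them, and where a whole thing is asked for, a point or a joint stands for the part that bears it (a point fixed in the world has none). Each returns a list of dicts, best first, with "conf" (0 to 1); they miss things now and then, are a little off and sometimes report something else, mostly with a low value. They report only what shows in the picture. A call takes as long as a camera call. They do not tell look-alikes from the thing itself.
- find_in(camera, query): "location" ([column, row] in pixels, amid what is visible of it).
- mark_of(camera, query): "location" ([column, row] in pixels: a listed point, or the origin of a listed thing).
The state is a dict: "t": time; "q": joint angles; "qd": joint speeds; "joint_efforts": joint torques, N m; "eef_pos": TCP position; "ee_rot": TCP orientation; "force": force on the tool from outside, world axes, zero at the start; "moment": the same for the moment, N m; "width": finger opening in m; "gripper_force": force on a finger pad.
Only numpy, scipy, OpenCV 4.12 (cv2) and the standard library are available. Lean on these libraries where they do the work, as an engineer would, in place of code of your own. Each camera call takes 0.05 s, during which the arm holds its last target. There are 200 camera calls.

### The job

The yellow-ringed eyepiece has seized in the leaning steel draw tube of the microscope: work it loose by twisting it back and forth while drawing it out along the tube, because a straight pull only drags the draw tube out with it, and the draw tube must stay home. Then lower the eyepiece upright, barrel down, into the empty pocket of the blue rack and let go only once it stands on the pocket's floor. Leave the spare eyepiece standing and the resin mounts, objective and dish where they are.

Things in the scene. Friction and masses are not known exactly. Their poses are not given: they have to be found in the camera images.
- eyepiece: the seized eyepiece, 115 mm long, about 0.22 kg: bright barrel 30 mm in diameter, 50 mm long, then a black ribbed head 40 mm in diameter, 65 mm long, with a yellow ring. Origin at the centre of the barrel's foot; z runs along it to the eye end (head: z = 50 to 115 mm). At the start it leans 35 degrees with the tube, the head's shoulder 1.5 mm above the rim, 48.5 mm of barrel in the bore
- head_grip (a point): point on the eyepiece's axis at the middle of its head, 83 mm from the foot; grip round it. Friction in the bore holds 27 to 41 N against a straight pull, 0.4 to 0.65 N m against a twist; drawing 4 to 5 mm per radian while twisting takes only 7 to 13 N. Turning alone does not loosen it. The grip lasts over the first 25 mm of travel; after that the barrel is loose in the bore (1 mm clearance)
- tube_rim (a point): centre of the upper rim of the draw tube, steel, 40 mm outside, bore 32 mm. z points out along its axis, 35 degrees from vertical, leaning to the microscope's -x. The rim is 235 mm above the table; 54 mm of it stand out of the black fixed tube. A second fixed tube, empty, runs parallel 68 mm to the side (the microscope's -y) and ends 54 mm lower along the axis
- drawtube (a joint): how far the draw tube is pulled out along its axis, m: 0 = home (start), at most 0.03. It does not turn, drags with about 18 N and stays where it is left; it counts as dragged out beyond 0.008
- microscope: white inverted microscope fixed to the table, 270 mm long, 190 mm wide over its black stage, top of the stage 180 mm high. Origin on the table at the middle of its front edge; the draw tube's rim is at (0, 34, 235) mm in its frame and the body extends from the origin to +x
- rack: blue block fixed to the table, 90 x 172 x 36 mm (x, y, z), origin under its centre, with two square pockets 50 x 50 mm, 30 mm deep, at y = -42 mm (empty) and +42 mm (spare eyepiece)
- empty_pocket (a point): centre of the floor of the empty pocket, 6 mm above the table, 30 mm below the rack's top; axes as the rack's, x across and y along it
- spare_eyepiece: eyepiece of the same size with a white ring, standing upright in the other pocket; leave it. Origin at the centre of its foot
- mount_red: bystander: red resin specimen mount, disc 33 mm across, 24 mm high, origin under its centre
- mount_green: bystander: green resin specimen mount, disc 40 mm across, 24 mm high, origin under its centre
- objective: bystander: steel objective lens with a brass foot, standing upright, 30 mm across, 50 mm high, origin under its centre
- dish: bystander: shallow glass dish 80 mm across, 18 mm high, origin under its centre
There are look-alikes about, which are no part of the job. Leave any orange look-alike of the spare_eyepiece alone. Of the things that look like the rack, the smaller one is meant.

How it is judged:
By the outcome, as a careful person would: the job done as asked, in the order asked, and still so for the second after the job is handed in, with the robot touching nothing.
It also fails if it takes over 59 s, if anything falls off the work surface, if the arm or the gripper's body presses on something with over 40 N, if the wrist force passes 120 N, or if a joint passes its speed limit or range.

## Working session

There is one attempt and no reset: what is moved stays moved. The work goes in short steps, Python scripts to look and compute and a shell command to move; the robot and the scene stay as the last step left them, time stands still between calls to the robot, and variables do not carry over. Pictures are saved under pics/ and viewed, at most 10 in all, crops included, and the job is handed in when it is done.

```bash
ls; mkdir -p pics; python3 - <<'E'
from station import *
import cv2, numpy as np
s=get_state(); print({k:np.round(v,3) for k,v in s.items()}); print(tip_reach)
for c in("scene","top"):
    im=grab_frame(c); cv2.imwrite(f"pics/{c}0.png",im[:,:,::-1]); k=calibration(c); print(c,k["fx"],k["fy"],k["cx"],k["cy"],np.round(k["extrinsics"],3).tolist())
    for q in("eyepiece","head_grip","tube_rim","microscope","rack","empty_pocket","spare_eyepiece"):
        print(q,[(np.round(d["location"],1).tolist(),round(d["conf"],2)) for d in mark_of(c,q)[:4]])
E
```

```text
pics
{'t': np.float64(0.0), 'q': array([ 1.389,  0.359,  0.011, -0.   , -1.224, -0.288]), 'qd': array([ 0.   , -0.001,  0.   , -0.   , -0.   ,  0.001]), 'joint_efforts': array([-1.0000e-03, -5.8271e+01,  2.9306e+01,  6.9970e+00,  7.0000e-03,
       -0.0000e+00]), 'eef_pos': array([0.305, 0.601, 0.245]), 'ee_rot': array([ 3.14, -0.  , -0.47]), 'force': array([0.333, 1.088, 0.067]), 'moment': array([-0.001, -0.014,  0.035]), 'gripper_force': np.float64(0.0), 'width': np.float64(0.087)}
0.019
scene 420.9653881920638 420.9653881920638 315.7213933601557 204.0499254156263 [[0.961, -0.276, -0.021, -0.387], [-0.187, -0.591, -0.784, 0.226], [0.204, 0.758, -0.62, 1.031], [0.0, 0.0, 0.0, 1.0]]
eyepiece [([401.5, 230.6], 0.92), ([335.0, 217.7], 0.68)]
head_grip [([380.1, 212.8], 0.89), ([390.2, 220.0], 0.2)]
tube_rim [([389.5, 216.8], 0.81), ([381.7, 249.1], 0.73)]
microscope [([385.9, 301.4], 0.94)]
rack [([323.7, 211.2], 0.66), ([224.8, 197.9], 0.63)]
empty_pocket [([311.7, 202.7], 0.76), ([219.0, 189.7], 0.61)]
spare_eyepiece [([364.5, 209.0], 0.92)]
top 502.80305655979515 502.80305655979515 313.937790790635 190.95031187237825 [[-0.008, -1.0, 0.023, 0.027], [-0.993, 0.005, -0.117, 0.454], [0.117, -0.024, -0.993, 1.239], [0.0, 0.0, 0.0, 1.0]]
eyepiece [([390.7, 137.7], 0.71), ([262.7, 173.2], 0.35)]
head_grip [([395.7, 153.3], 0.65)]
tube_rim [([396.5, 148.2], 0.53)]
microscope [([391.3, 169.3], 0.92)]
rack [([187.0, 292.3], 0.89), ([247.9, 182.8], 0.62)]
empty_pocket [([164.4, 301.4], 0.56), ([233.1, 187.6], 0.55), ([372.3, 230.8], 0.51), ([326.4, 190.8], 0.34)]
spare_eyepiece [([258.5, 131.0], 0.75), ([287.3, 122.3], 0.73), ([260.2, 175.8], 0.67), ([395.1, 147.3], 0.19)]
```

View pics/scene0.png

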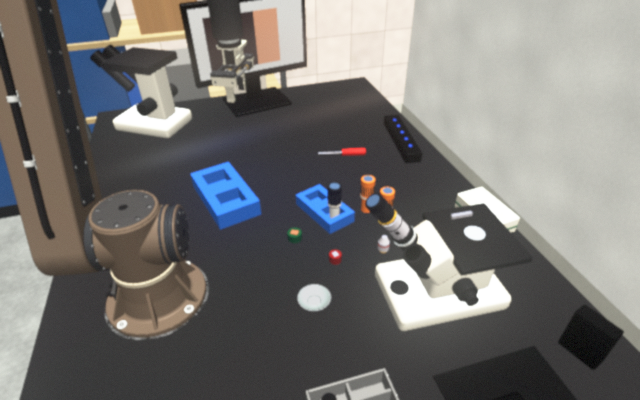

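View pics/top0.png

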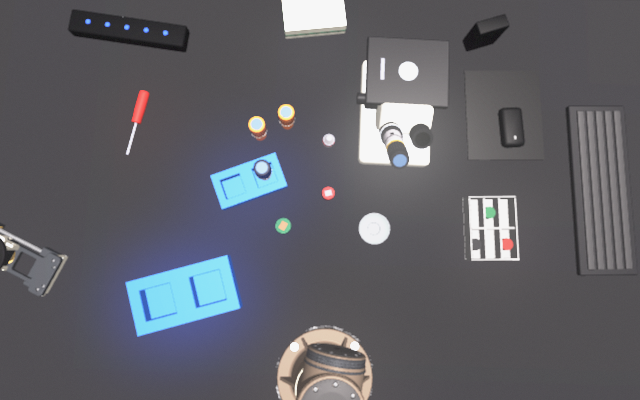

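Two rack candidates in top: the large blue block at (184,295) and the small one at (249,181). The small one is meant: it is the smaller, and it holds the spare with the white ring at (262,170). The orange look-alikes are at (258,127) and (287,115), and the seized eyepiece's head is at about (397,152). I'll confirm in one enlarged crop.

```bash
cat > h.py <<'E'
import numpy as np, cv2
from scipy.optimize import least_squares
from station import *
def proj(c,P):
    k=calibration(c); p=np.c_[np.atleast_2d(P),np.ones(len(np.atleast_2d(P)))]@np.array(k["extrinsics"]).T
    return np.c_[k["fx"]*p[:,0]/p[:,2]+k["cx"],k["fy"]*p[:,1]/p[:,2]+k["cy"]]
def tri(a,b):
    r=least_squares(lambda P:np.r_[proj("scene",P)[0]-a,proj("top",P)[0]-b],[.6,0,.1]); return r.x,np.round(r.fun,1)
def onz(c,uv,z):
    return np.r_[least_squares(lambda P:proj(c,np.r_[P,z])[0]-uv,[.6,0]).x,z]
E
python3 - <<'E'
from h import *
s=cv2.imread("pics/scene0.png");t=cv2.imread("pics/top0.png")
a=cv2.resize(s[180:280,355:455],(400,400),interpolation=cv2.INTER_CUBIC)
b=cv2.resize(t[100:180,350:430],(400,400),interpolation=cv2.INTER_CUBIC)
c=cv2.resize(t[110:215,205:305],(190,200),interpolation=cv2.INTER_CUBIC)
d=cv2.resize(s[170:240,285:405],(343,200),interpolation=cv2.INTER_CUBIC)
o=np.zeros((600,800,3),np.uint8);o[:400,:400]=a;o[:400,400:]=b;o[400:,:190]=c;o[400:,200:543]=d
cv2.imwrite("pics/crop1.png",o)
hsv=cv2.cvtColor(t,cv2.COLOR_BGR2HSV)
m=cv2.inRange(hsv,(95,120,90),(125,255,255))
m[:,310:]=0;m[:140]=0;m[225:]=0
cs=max(cv2.findContours(m,0,1)[0],key=cv2.contourArea)
r=cv2.minAreaRect(cv2.convexHull(cs));bx=cv2.boxPoints(r);print(r,bx.tolist())
P=np.array([onz("top",x,.036) for x in bx]);print(P.round(4),np.linalg.norm(P-np.roll(P,1,0),axis=1))
print("mic",tri((385.9,301.4),(391.3,169.3)))
print("hg",tri((380.1,212.8),(395.7,153.3)));print("rim",tri((389.5,216.8),(396.5,148.2)));print("foot",tri((401.5,230.6),(390.7,137.7)))
print("pocket",tri((311.7,202.7),(233.1,187.6)),"rack",tri((323.7,211.2),(247.9,182.8)))
E
```

```text
((248.29638671875, 180.92987060546875), (38.14054489135742, 70.15975952148438), 70.34617614746094) [[208.84616088867188, 174.7692413330078], [274.9185485839844, 151.1719512939453], [287.7466125488281, 187.0904998779297], [221.67422485351562, 210.6877899169922]]
[[0.4955 0.2857 0.036 ]
 [0.5547 0.1212 0.036 ]
 [0.4635 0.0891 0.036 ]
 [0.4055 0.2526 0.036 ]] [0.09588024 0.17482401 0.09670124 0.1734639 ]
mic (array([ 0.51878944, -0.17907195,  0.00330905]), array([-2.2,  0.4,  0.6, -2.4]))
hg (array([ 0.50589592, -0.14251775,  0.25171397]), array([ 0.3, -0.1, -0.1,  0.3]))
rim (array([ 0.52235258, -0.14768888,  0.24003647]), array([-1.2,  0.3,  0.3, -1.2]))
foot (array([ 0.55642773, -0.1450444 ,  0.19003543]), array([-1.2,  0.3,  0.3, -1.2]))
pocket (array([0.46174065, 0.22910446, 0.01140745]), array([ 2. , -0.3, -0.3,  1.7])) rack (array([4.80723453e-01, 1.92007988e-01, 4.63451593e-04]), array([-0.5,  0.1,  0.1, -0.4]))
```

View pics/crop1.png

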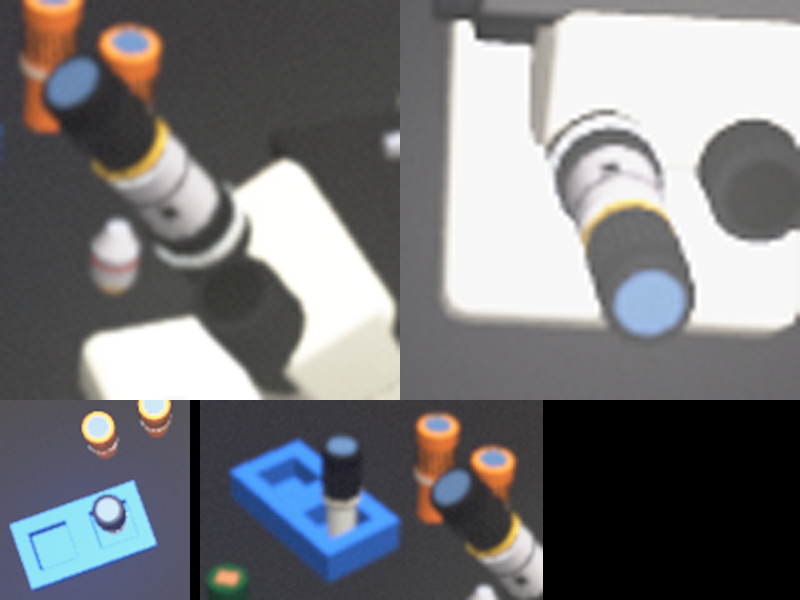

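```bash
python3 - <<'E'
from h import *
print("eye",tri((373.5,200.5),(400,160.6)),"ring",tri((387.5,215.8),(394.8,145.4)))
t=np.radians(35)
def pts(p):
    x,y,w,dz=p;c,s=np.cos(w),np.sin(w);ax=np.array([-c*np.sin(t),-s*np.sin(t),np.cos(t)])
    rim=np.array([x-34e-3*s,y+34e-3*c,.235+dz]);return rim,ax
def f(p):
    rim,ax=pts(p);r=[]
    for L,a,b,sg in((.0665,(373.5,200.5),(400,160.6),.6),(.0045,(387.5,215.8),(394.8,145.4),1),(.0345,(380.1,212.8-6+6),(395.7,153.3),3)):
        P=rim+L*ax;r+=[(proj("scene",P)[0]-a)/sg,(proj("top",P)[0]-b)/sg]
    o=np.r_[p[:2],0]
    r+=[(proj("scene",o)[0]-(385.9,301.4))/3,(proj("top",o)[0]-(391.3,169.3))/3]
    return np.r_[np.concatenate(r),p[3]/.002,(p[2]-yaw0)/.03]
e=[onz("top",u,.02) for u in((361,163.2),(427,166.2))];d=e[0]-e[1];yaw0=np.arctan2(-d[0],d[1]);print("yaw0",np.degrees(yaw0),e)
r=least_squares(f,[.52,-.18,yaw0,0]);C=np.linalg.inv(r.jac.T@r.jac)
print(r.x,np.degrees(r.x[2]),np.sqrt(np.diag(C)).round(4));print(np.round(r.fun,1))
rim,ax=pts(r.x);print("rim",rim,"ax",ax,"grip",rim+.0345*ax)
E
```

```text
eye (array([ 0.48578221, -0.14423781,  0.28934997]), array([-0.7,  0.2,  0.2, -0.7])) ring (array([ 0.52426713, -0.1430542 ,  0.23971729]), array([ 0.7, -0.2, -0.2,  0.7]))
yaw0 -2.8548076222642966 [array([ 0.52601781, -0.09722729,  0.02      ]), array([ 0.51758946, -0.26624362,  0.02      ])]
[ 5.23373966e-01 -1.78897295e-01 -3.46225316e-02 -4.72683125e-05] -1.9837249379359285 [0.0012 0.0011 0.0259 0.0011]
[-0.9 -0.2 -0.2 -1.8  0.   1.   0.6  1.9  0.2 -1.3  0.6 -0.1 -0.2  0.3
  0.1 -1.3 -0.   0.5]
rim [ 0.5245509  -0.14491767  0.23495273] ax [-0.57323269  0.0198547   0.81915204] grip [ 0.50477437 -0.14423268  0.26321348]
```

The fit agrees with the given geometry: eye end at z 0.289 against 0.2895 expected. Rim at (0.525, -0.145, 0.235) and grip point at (0.505, -0.144, 0.263), so I'm moving.

```bash
python3 -m handwheel '[{"delta_pos":[0.15,-1,0.35],"dr":[0,0,-6.3]},{"delta_pos":[0.15,-1,0.35],"dr":[0,0,-6.3]},{"delta_pos":[0.15,-1,0.35],"dr":[0,0,-6.3]},{"delta_pos":[0.15,-1,0.35],"dr":[0,0,-6.3]},{"delta_pos":[0.15,-1,0.35],"dr":[0,0,-6.3]},{"delta_pos":[0.15,-1,0.35],"dr":[0,0,-6.3]},{"delta_pos":[0.15,-1,0.35],"dr":[0,0,-6.3]},{"delta_pos":[0.15,-1,0.35],"dr":[0,0,-6.3]},{"delta_pos":[0.15,-1,0.35],"dr":[0,0,-6.3]},{"delta_pos":[0.15,-1,0.35],"dr":[0,0,-6.3]}]' -1 60
python3 -m handwheel '[{"delta_pos":[0.38,-1,-0.11],"dr":[0,-3.5,0]},{"delta_pos":[0.38,-1,-0.11],"dr":[0,-3.5,0]},{"delta_pos":[0.38,-1,-0.11],"dr":[0,-3.5,0]},{"delta_pos":[0.38,-1,-0.11],"dr":[0,-3.5,0]},{"delta_pos":[0.38,-1,-0.11],"dr":[0,-3.5,0]},{"delta_pos":[0.38,-1,-0.11],"dr":[0,-3.5,0]},{"delta_pos":[0.38,-1,-0.11],"dr":[0,-3.5,0]},{"delta_pos":[0.38,-1,-0.11],"dr":[0,-3.5,0]},{"delta_pos":[0.38,-1,-0.11],"dr":[0,-3.5,0]},{"delta_pos":[0.38,-1,-0.11],"dr":[0,-3.5,0]}]'
python3 -c "
from station import *;print(get_state())"
```

```text
t: 1.8
eef_pos: [0.3506, 0.3005, 0.3512]
ee_rot: [-3.141, 0.001, -1.574]
force: [0.9, 0.7, -0.8]
width: 0.0874
gripper_force: 0.0
t: 2.8
eef_pos: [0.4644, 0.0013, 0.3182]
ee_rot: [-2.527, 0.0, -1.568]
force: [0.4, -0.5, 0.6]
width: 0.0874
gripper_force: 0.0
{'t': 2.8, 'q': array([ 0.65001298, -0.4339357 , -0.95499926,  0.62744837, -0.63360447,
       -1.08180685]), 'qd': array([-1.24460983, -0.06231481, -0.57880968,  0.70368825,  1.31985049,
        0.31114036]), 'joint_efforts': array([ 8.73384565,  4.586813  , 31.87356234,  4.69680861, -1.61139742,
       -0.56049915]), 'eef_pos': array([0.46442218, 0.00125944, 0.31823475]), 'ee_rot': array([-2.52673738e+00,  1.48095280e-04, -1.56770335e+00]), 'force': array([ 0.39562545, -0.4829848 ,  0.63515584]), 'moment': array([-0.01310337,  1.65066064, -0.06264201]), 'gripper_force': 0.0, 'width': 0.08744811674286093}
```

```bash
python3 -m handwheel '[{"delta_pos":[0.05,-0.97,0],"dr":[0,0,-0.4]},{"delta_pos":[0.05,-0.97,0],"dr":[0,0,-0.4]},{"delta_pos":[0.05,-0.97,0],"dr":[0,0,-0.4]},{"delta_pos":[0,-0.97,0],"dr":[0,0,-0.4]},{"delta_pos":[0,-0.95,0],"dr":[0,0,-0.4]},{"delta_pos":[0,0,0],"dr":[0,0,0]},{"delta_pos":[0,0,0],"dr":[0,0,0]}]'
python3 - <<'E'
from h import *
s=get_state();print(s["q"].round(3),s["eef_pos"].round(4),s["ee_rot"].round(4))
a=grab_frame("scene");b=grab_frame("top")
o=np.zeros((400,800,3),np.uint8)
o[:,:400]=cv2.resize(a[150:250,330:430],(400,400),interpolation=2);o[:,400:]=cv2.resize(b[100:180,350:430],(400,400),interpolation=2)
cv2.imwrite("pics/c2.png",o[:,:,::-1])
E
```

```text
t: 3.5
eef_pos: [0.4689, -0.1439, 0.3178]
ee_rot: [-2.53, -0.001, -1.607]
force: [-0.4, 0.0, -0.4]
width: 0.0879
gripper_force: 0.0
[ 0.199 -0.357 -0.791  0.258 -0.554 -0.414] [ 0.4689 -0.1439  0.3178] [-2.5304e+00 -6.0000e-04 -1.6072e+00]
```

View pics/c2.png

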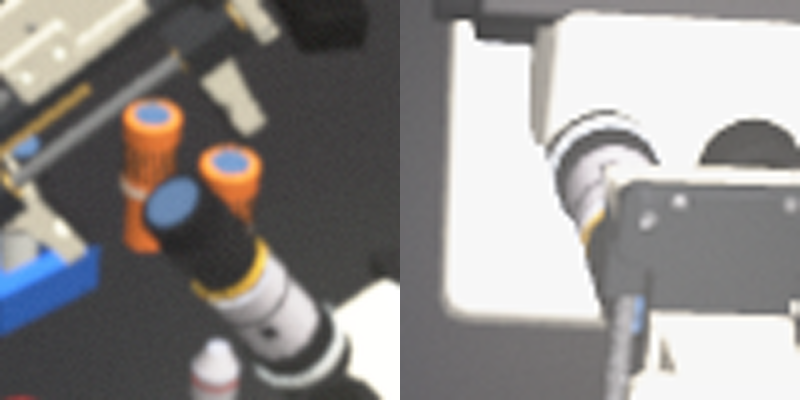

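The crop shows the two fingers, with tips near crop (255,130) and (70,250), straddling the line of the blue eye end at (175,200). I'll advance along the axis and close lightly.

```bash
python3 -m handwheel '[{"delta_pos":[0.24,0,-0.364],"dr":[0,0,0]},{"delta_pos":[0.24,0,-0.364],"dr":[0,0,0]},{"delta_pos":[0.24,0,-0.364],"dr":[0,0,0]},{"delta_pos":[0.24,0,-0.364],"dr":[0,0,0]},{"delta_pos":[0.24,-0.01,-0.364],"dr":[0,0,0]},{"delta_pos":[0,0,0],"dr":[0,0,0]}]'
python3 -m handwheel '[{"delta_pos":[0,0,0],"dr":[0,0,0]},{"delta_pos":[0,0,0],"dr":[0,0,0]},{"delta_pos":[0,0,0],"dr":[0,0,0]},{"delta_pos":[0,0,0],"dr":[0,0,0]},{"delta_pos":[0,0,0],"dr":[0,0,0]},{"delta_pos":[0,0,0],"dr":[0,0,0]},{"delta_pos":[0,0,0],"dr":[0,0,0]},{"delta_pos":[0,0,0],"dr":[0,0,0]}]' 1 10
cat > st.py <<'E'
from h import *
from scipy.spatial.transform import Rotation as Ro
s=get_state();R=Ro.from_euler("xyz",s["ee_rot"]).as_matrix()
print("t",s["t"],"q",s["q"].round(3),"p",s["eef_pos"].round(4),"ftool",(R.T@s["force"]).round(1),"mtool",(R.T@s["moment"]).round(2),"w",round(s["width"],4),"g",s["gripper_force"]); print(R.round(3).tolist())
E
python3 st.py
```

```text
t: 4.2
eef_pos: [0.5048, -0.1422, 0.2611]
ee_rot: [-2.534, -0.001, -1.602]
force: [0.1, -0.2, 0.1]
width: 0.0877
gripper_force: 0.0
t: 5.0
eef_pos: [0.5052, -0.1434, 0.2632]
ee_rot: [-2.53, -0.001, -1.605]
force: [-0.6, 0.1, 1.0]
width: 0.0398
gripper_force: 10.0
t 5.0 q [ 0.157 -0.225 -0.868  0.332 -0.342 -0.471] p [ 0.5052 -0.1434  0.2632] ftool [-0.1 -0.1 -1.2] mtool [-1.7  -0.01  0.06] w 0.0398 g 9.993615299463272
[[-0.034, -0.818, 0.574], [-0.999, 0.027, -0.02], [0.001, -0.574, -0.819]]
```

```bash
python3 -m handwheel '[{"delta_pos":[0,0,0],"dr":[0,0,0]},{"delta_pos":[0,0,0],"dr":[0,0,0]},{"delta_pos":[0,0,0],"dr":[-4.87,0.17,6.96]},{"delta_pos":[0,0,0],"dr":[-4.87,0.17,6.96]},{"delta_pos":[0,0,0],"dr":[-4.87,0.17,6.96]},{"delta_pos":[0,0,0],"dr":[-4.87,0.17,6.96]},{"delta_pos":[0,0,0],"dr":[-4.87,0.17,6.96]},{"delta_pos":[0,0,0],"dr":[0,0,0]},{"delta_pos":[0,0,0],"dr":[0,0,0]}]' -0.3 10
python3 st.py
python3 -m handwheel '[{"delta_pos":[0,0,0],"dr":[0,0,0]},{"delta_pos":[0,0,0],"dr":[0,0,0]},{"delta_pos":[0,0,0],"dr":[0,0,0]},{"delta_pos":[0,0,0],"dr":[0,0,0]},{"delta_pos":[0,0,0],"dr":[0,0,0]},{"delta_pos":[0,0,0],"dr":[0,0,0]}]' 1 60
python3 st.py
```

```text
t: 5.9
eef_pos: [0.505, -0.1434, 0.2628]
ee_rot: [-2.664, -0.396, -0.965]
force: [0.2, 0.1, -0.0]
width: 0.0568
gripper_force: 0.0
t 5.9 q [ 0.157 -0.225 -0.868  0.332 -0.342  0.266] p [ 0.505  -0.1434  0.2628] ftool [-0.  -0.2  0.1] mtool [-1.37 -1.25  0.03] w 0.0568 g 0.0
[[0.525, -0.629, 0.573], [-0.758, -0.652, -0.02], [0.386, -0.424, -0.819]]
t: 6.5
eef_pos: [0.5045, -0.1437, 0.2626]
ee_rot: [-2.666, -0.398, -0.961]
force: [-4.3, -3.5, 2.3]
width: 0.0394
gripper_force: 59.9
t 6.5 q [ 0.157 -0.225 -0.869  0.332 -0.343  0.271] p [ 0.5045 -0.1437  0.2626] ftool [ 1.3  4.1 -4.3] mtool [-3.04 -0.77  0.08] w 0.0394 g 59.919304847717285
[[0.528, -0.628, 0.572], [-0.756, -0.654, -0.021], [0.387, -0.422, -0.82]]
```

Well centred in both directions (about 4 N lateral at a 60 N grip). Now the first twist, drawing 4.5 mm/rad.

```bash
python3 -m handwheel '[{"delta_pos":[-0.01,-0.01,-0.007],"dr":[4.87,-0.17,-6.96]},{"delta_pos":[-0.0128,0.0004,0.0182],"dr":[4.87,-0.17,-6.96]},{"delta_pos":[-0.0128,0.0004,0.0182],"dr":[4.87,-0.17,-6.96]},{"delta_pos":[-0.0128,0.0004,0.0182],"dr":[4.87,-0.17,-6.96]},{"delta_pos":[-0.0128,0.0004,0.0182],"dr":[4.87,-0.17,-6.96]}]'
python3 st.py
python3 -m handwheel '[{"delta_pos":[-0.0128,0.0004,0.0182],"dr":[4.87,-0.17,-6.96]},{"delta_pos":[-0.0128,0.0004,0.0182],"dr":[4.87,-0.17,-6.96]},{"delta_pos":[-0.0128,0.0004,0.0182],"dr":[4.87,-0.17,-6.96]},{"delta_pos":[-0.0128,0.0004,0.0182],"dr":[4.87,-0.17,-6.96]},{"delta_pos":[-0.0128,0.0004,0.0182],"dr":[4.87,-0.17,-6.96]}]'
python3 st.py
```

```text
t: 7.0
eef_pos: [0.5039, -0.1432, 0.2645]
ee_rot: [-2.531, 0.002, -1.608]
force: [9.9, -3.4, -8.3]
width: 0.0394
gripper_force: 59.9
t 7.0 q [ 0.159 -0.229 -0.866  0.327 -0.349 -0.471] p [ 0.5039 -0.1432  0.2645] ftool [ 3.1 -3.5 12.6] mtool [-0.51  1.47 -0.43] w 0.0394 g 59.899662137031555
[[-0.037, -0.819, 0.573], [-0.999, 0.032, -0.019], [-0.002, -0.574, -0.819]]
t: 7.5
eef_pos: [0.5026, -0.1433, 0.2682]
ee_rot: [-2.665, 0.4, -2.252]
force: [13.2, -10.4, -8.1]
width: 0.0398
gripper_force: 59.9
t 7.5 q [ 0.161 -0.237 -0.861  0.322 -0.36  -1.208] p [ 0.5026 -0.1433  0.2682] ftool [  2.9 -11.5  14.4] mtool [ 3.46  2.29 -0.42] w 0.0398 g 59.921876192092896
[[-0.58, -0.578, 0.574], [-0.716, 0.698, -0.02], [-0.39, -0.423, -0.818]]
```

```bash
python3 -m handwheel '[{"delta_pos":[0.012,-0.03,0.01],"dr":[-4.87,0.17,6.96]},{"delta_pos":[-0.0128,0.0004,0.0182],"dr":[-4.87,0.17,6.96]},{"delta_pos":[-0.0128,0.0004,0.0182],"dr":[-4.87,0.17,6.96]},{"delta_pos":[-0.0128,0.0004,0.0182],"dr":[-4.87,0.17,6.96]},{"delta_pos":[-0.0128,0.0004,0.0182],"dr":[-4.87,0.17,6.96]},{"delta_pos":[-0.0128,0.0004,0.0182],"dr":[-4.87,0.17,6.96]},{"delta_pos":[-0.0128,0.0004,0.0182],"dr":[-4.87,0.17,6.96]},{"delta_pos":[-0.0128,0.0004,0.0182],"dr":[-4.87,0.17,6.96]},{"delta_pos":[-0.0128,0.0004,0.0182],"dr":[-4.87,0.17,6.96]},{"delta_pos":[-0.0128,0.0004,0.0182],"dr":[-4.87,0.17,6.96]}]'
python3 st.py
python3 - <<'E'
from h import *
a=grab_frame("scene");b=grab_frame("top")
o=np.zeros((400,800,3),np.uint8)
o[:,:400]=cv2.resize(a[180:260,360:440],(400,400),interpolation=2);o[:,400:]=cv2.resize(b[100:180,350:430],(400,400),interpolation=2)
cv2.imwrite("pics/c3.png",o[:,:,::-1])
E
```

```text
t: 8.5
eef_pos: [0.498, -0.1438, 0.2712]
ee_rot: [-2.669, -0.399, -0.955]
force: [6.7, 1.5, -10.9]
width: 0.0395
gripper_force: 59.9
t 8.5 q [ 0.164 -0.248 -0.853  0.305 -0.383  0.3  ] p [ 0.498  -0.1438  0.2712] ftool [-1.8 -0.6 12.7] mtool [-1.03 -1.68  0.45] w 0.0395 g 59.9042022228241
[[0.532, -0.624, 0.571], [-0.752, -0.659, -0.019], [0.388, -0.42, -0.82]]
```

View pics/c3.png

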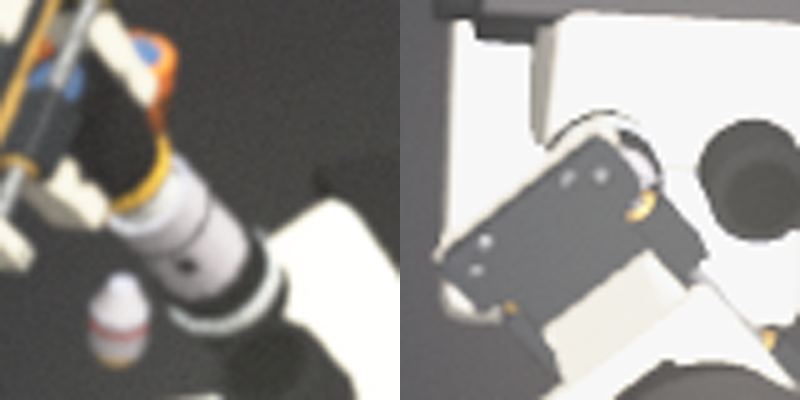

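```bash
cat > prof.py <<'E'
from h import *
rim=np.array([.52455,-.14492,.23495]);ax=np.array([-.57323,.01985,.81915])
s0=cv2.imread("pics/scene0.png")[:,:,::-1].astype(np.float32)
s1=grab_frame("scene");cv2.imwrite("pics/s_%.2f.png"%get_state()["t"],s1[:,:,::-1]);s1=s1.astype(np.float32)
L=np.arange(-60,70,2)/1000
uv=proj("scene",rim+L[:,None]*ax).astype(np.float32)
n=np.array([uv[-1]-uv[0]])[0];n=np.array([-n[1],n[0]])/np.hypot(*n)
for off in(-4,0,4):
    g=[cv2.remap(s,*(uv+np.float32(n*off)).T.reshape(2,-1,1).astype(np.float32),1)[:,0] for s in(s0,s1)]
    print("off",off)
    for nm,f in(("gray",lambda x:x.mean(1)),("yel",lambda x:x[:,0]/2+x[:,1]/2-x[:,2])):
        print(nm);[print(" ".join("%d"%v for v in f(x))) for x in g]
print((L[[0,-1]]*1000))
E
python3 prof.py
```

```text
off -4
gray
140 124 107 88 73 74 82 96 109 113 113 118 129 140 144 147 148 149 155 166 185 199 191 175 154 140 125 106 80 58 51 47 48 49 46 46 44 43 44 46 47 46 46 47 47 46 44 42 41 41 39 38 38 39 40 44 47 63 85 109 127 136 139 139 140
140 123 104 85 72 74 83 97 110 114 114 118 130 142 146 150 149 147 154 166 187 207 207 198 181 166 154 140 132 128 131 132 116 96 72 54 50 49 50 48 47 48 48 48 49 50 48 49 51 51 50 49 47 47 52 60 66 70 70 69 70 70 73 78 85
yel
2 2 2 1 2 1 2 1 1 1 1 2 1 0 1 2 1 1 0 -2 -4 -3 6 23 57 86 87 75 43 16 5 0 0 0 -1 -1 -1 -2 0 -1 -1 0 -1 -1 -2 -2 -2 -2 -2 -2 -3 -4 -2 -3 -3 -3 -5 -15 -27 -38 -47 -52 -54 -55 -56
3 3 2 1 1 1 2 1 1 2 2 3 3 2 2 2 2 2 0 -1 -4 -5 -3 0 3 5 8 12 34 61 84 101 85 61 33 11 5 3 2 2 2 3 2 2 1 2 2 2 2 1 2 1 2 1 0 0 0 -2 -2 -1 -2 -1 -1 -1 -1
off 0
gray
193 193 190 190 189 189 187 182 168 153 153 164 178 187 189 189 188 191 196 205 208 194 177 165 157 141 117 86 60 50 49 48 48 49 49 50 51 49 49 50 47 47 47 49 48 46 45 44 43 42 43 43 43 44 46 51 69 92 115 132 138 139 140 140 140
194 193 191 191 190 190 187 180 167 154 154 167 180 188 188 188 189 
[... 589 characters left out ...]
192 180 173 162 137 100 68 57 53 53 52 53 54 55 54 53 53 53 52 51 52 52 50 48 47 45 46 48 47 47 47 48 51 58 70 89 110 126 137 140 142 140
225 225 225 224 224 223 222 219 213 192 169 171 188 207 218 221 221 221 222 226 230 235 239 241 244 244 240 230 209 188 182 175 153 120 88 66 57 57 56 56 56 57 57 57 57 55 55 57 57 56 56 54 51 48 47 49 48 49 50 53 53 54 64 79 103
yel
2 2 2 1 1 1 1 1 2 2 1 2 3 3 2 1 2 2 1 0 -1 1 13 52 100 125 123 100 60 22 8 1 0 0 0 0 0 0 0 0 0 0 0 0 0 0 -1 -1 -1 -1 -1 0 0 -1 -1 -2 -6 -13 -26 -39 -47 -53 -54 -54 -55
2 3 2 1 1 2 2 2 3 3 2 2 3 3 2 1 1 2 2 0 -1 -1 0 2 3 4 6 14 39 78 115 135 118 85 46 16 3 2 2 3 3 2 2 3 3 3 2 3 2 2 1 1 2 2 2 0 2 2 2 0 1 1 -7 -19 -32
[-60.  68.]
```

The profile comparison shows the yellow ring has moved about 12 mm along the axis and the draw tube's features are unmoved. Continuing the twist.

```bash
python3 -m handwheel '[{"delta_pos":[0,0,0],"dr":[4.87,-0.17,-6.96]},{"delta_pos":[-0.0128,0.0004,0.0182],"dr":[4.87,-0.17,-6.96]},{"delta_pos":[-0.0128,0.0004,0.0182],"dr":[4.87,-0.17,-6.96]},{"delta_pos":[-0.0128,0.0004,0.0182],"dr":[4.87,-0.17,-6.96]},{"delta_pos":[-0.0128,0.0004,0.0182],"dr":[4.87,-0.17,-6.96]},{"delta_pos":[-0.0128,0.0004,0.0182],"dr":[4.87,-0.17,-6.96]},{"delta_pos":[-0.0128,0.0004,0.0182],"dr":[4.87,-0.17,-6.96]},{"delta_pos":[-0.0128,0.0004,0.0182],"dr":[4.87,-0.17,-6.96]},{"delta_pos":[-0.0128,0.0004,0.0182],"dr":[4.87,-0.17,-6.96]},{"delta_pos":[-0.0128,0.0004,0.0182],"dr":[4.87,-0.17,-6.96]}]'
python3 st.py
python3 -m handwheel '[{"delta_pos":[0,0,0],"dr":[-4.87,0.17,6.96]},{"delta_pos":[-0.0128,0.0004,0.0182],"dr":[-4.87,0.17,6.96]},{"delta_pos":[-0.0128,0.0004,0.0182],"dr":[-4.87,0.17,6.96]},{"delta_pos":[-0.0128,0.0004,0.0182],"dr":[-4.87,0.17,6.96]},{"delta_pos":[-0.0128,0.0004,0.0182],"dr":[-4.87,0.17,6.96]},{"delta_pos":[-0.0128,0.0004,0.0182],"dr":[-4.87,0.17,6.96]},{"delta_pos":[-0.0128,0.0004,0.0182],"dr":[-4.87,0.17,6.96]},{"delta_pos":[-0.0128,0.0004,0.0182],"dr":[-4.87,0.17,6.96]},{"delta_pos":[-0.0128,0.0004,0.0182],"dr":[-4.87,0.17,6.96]},{"delta_pos":[-0.0128,0.0004,0.0182],"dr":[-4.87,0.17,6.96]}]'
python3 st.py
```

```text
t: 9.65
eef_pos: [0.496, -0.1437, 0.2781]
ee_rot: [-2.665, 0.401, -2.252]
force: [10.0, -3.1, -7.0]
width: 0.0394
gripper_force: 59.9
t 9.65 q [ 0.168 -0.261 -0.844  0.299 -0.401 -1.188] p [ 0.496  -0.1437  0.2781] ftool [-0.8 -5.1 11.5] mtool [ 1.11  1.02 -0.29] w 0.0394 g 59.904107451438904
[[-0.58, -0.578, 0.574], [-0.715, 0.698, -0.019], [-0.39, -0.422, -0.818]]
t: 10.65
eef_pos: [0.491, -0.1438, 0.2816]
ee_rot: [-2.669, -0.4, -0.954]
force: [-0.5, 0.5, -1.6]
width: 0.039
gripper_force: 59.9
t 10.65 q [ 0.172 -0.274 -0.839  0.29  -0.423  0.312] p [ 0.491  -0.1438  0.2816] ftool [-1.3  0.7  1. ] mtool [-1.93 -1.91 -0.02] w 0.039 g 59.90911781787872
[[0.533, -0.624, 0.572], [-0.752, -0.659, -0.019], [0.389, -0.419, -0.82]]
```

Free already (1 N axial). I'll finish the twist back to the middle, then draw straight along the axis.

```bash
python3 prof.py | sed -n 8,14p
python3 -m handwheel '[{"delta_pos":[-0.0128,0.0004,0.0182],"dr":[4.87,-0.17,-6.96]},{"delta_pos":[-0.0128,0.0004,0.0182],"dr":[4.87,-0.17,-6.96]},{"delta_pos":[-0.0128,0.0004,0.0182],"dr":[4.87,-0.17,-6.96]},{"delta_pos":[-0.0128,0.0004,0.0182],"dr":[4.87,-0.17,-6.96]},{"delta_pos":[-0.0128,0.0004,0.0182],"dr":[4.87,-0.17,-6.96]}]'
python3 st.py
python3 -m handwheel '[{"delta_pos":[-0.115,0.004,0.164],"dr":[0,0,0]},{"delta_pos":[-0.115,0.004,0.164],"dr":[0,0,0]},{"delta_pos":[-0.115,0.004,0.164],"dr":[0,0,0]},{"delta_pos":[-0.115,0.004,0.164],"dr":[0,0,0]},{"delta_pos":[-0.115,0.004,0.164],"dr":[0,0,0]},{"delta_pos":[-0.115,0.004,0.164],"dr":[0,0,0]}]'
python3 st.py; python3 prof.py | sed -n 8,14p
```

```text
off 0
gray
193 193 190 190 189 189 187 182 168 153 153 164 178 187 189 189 188 191 196 205 208 194 177 165 157 141 117 86 60 50 49 48 48 49 49 50 51 49 49 50 47 47 47 49 48 46 45 44 43 42 43 43 43 44 46 51 69 92 115 132 138 139 140 140 140
195 193 192 191 190 190 188 181 167 154 154 166 178 186 188 188 189 190 197 212 224 227 227 224 221 220 220 220 219 219 218 215 205 185 168 160 158 144 121 88 62 54 52 51 51 51 52 52 50 51 52 51 53 51 49 47 50 49 47 46 48 49 48 52 60
yel
2 2 2 2 2 2 2 2 2 2 2 2 2 2 2 2 1 1 0 -2 -1 13 41 81 110 105 81 47 18 4 1 0 0 0 0 0 0 0 2 0 0 0 -1 -1 -1 -1 -1 -1 -3 -3 -1 -1 -1 0 -3 -6 -16 -31 -43 -51 -54 -55 -54 -54 -54
3 3 3 3 3 3 2 2 2 2 1 2 2 1 2 3 2 1 0 -1 -1 0 3 6 7 8 8 8 8 8 8 10 13 28 57 97 121 113 88 50 18 6 2 2 3 4 2 2 2 2 2 2 2 2 2 2 2 1 2 2 1 1 1 1 0
t: 11.2
eef_pos: [0.4896, -0.1438, 0.2853]
ee_rot: [-2.531, 0.005, -1.612]
force: [0.7, 0.2, -3.0]
width: 0.0395
gripper_force: 59.9
t 11.2 q [ 0.174 -0.282 -0.835  0.287 -0.433 -0.442] p [ 0.4896 -0.1438  0.2853] ftool [-0.2  1.1  2.9] mtool [-1.97 -0.11  0.07] w 0.0395 g 59.90259110927582
[[-0.041, -0.
[... 544 characters left out ...]
117 86 60 50 49 48 48 49 49 50 51 49 49 50 47 47 47 49 48 46 45 44 43 42 43 43 43 44 46 51 69 92 115 132 138 139 140 140 140
194 193 192 192 190 190 189 181 168 154 153 166 179 188 190 190 188 190 197 205 206 182 145 103 70 61 62 77 106 149 191 217 225 227 227 226 226 226 225 225 225 225 224 223 223 224 223 223 222 221 221 220 213 201 173 155 155 154 134 102 70 50 46 47 47
yel
2 2 2 2 2 2 2 2 2 2 2 2 2 2 2 2 1 1 0 -2 -1 13 41 81 110 105 81 47 18 4 1 0 0 0 0 0 0 0 2 0 0 0 -1 -1 -1 -1 -1 -1 -3 -3 -1 -1 -1 0 -3 -6 -16 -31 -43 -51 -54 -55 -54 -54 -54
3 2 2 3 2 2 2 2 2 1 1 1 1 2 2 2 2 1 0 -3 -5 -5 -3 -2 -1 0 0 1 2 3 6 7 6 6 6 6 6 7 7 7 6 6 6 7 7 7 7 7 7 7 8 7 9 12 32 65 104 122 105 69 31 6 0 0 -1
```

The eyepiece is out (foot about 14 mm above the rim) and the draw tube is home. I'll turn it upright while carrying it to the rack, and refine the rack pose by fitting its outline.

```bash
python3 -m handwheel '[{"delta_pos":[-0.1,0,0.3],"dr":[0.12,3.5,0]},{"delta_pos":[-0.1,0.2,0.3],"dr":[0.12,3.5,0]},{"delta_pos":[0,0.8,0],"dr":[0.12,3.5,0]},{"delta_pos":[0,0.9,0],"dr":[0.12,3.5,0]},{"delta_pos":[0,0.9,0],"dr":[0.12,3.5,0]},{"delta_pos":[0,0.9,0],"dr":[0.12,3.5,0]},{"delta_pos":[0,0.9,0],"dr":[0.12,3.5,0]},{"delta_pos":[0,0.9,0],"dr":[0.12,3.5,0]},{"delta_pos":[0,0.9,0],"dr":[0.12,3.5,0]},{"delta_pos":[0,0.9,0],"dr":[0.12,3.5,0]}]'
python3 st.py
python3 - <<'E'
from h import *
t=cv2.imread("pics/top0.png");s=cv2.imread("pics/scene0.png")
def mask(im,x0,x1,y0,y1):
    h=cv2.cvtColor(im,cv2.COLOR_BGR2HSV);m=cv2.inRange(h,(95,120,70),(125,255,255));k=np.zeros_like(m);k[y0:y1,x0:x1]=m[y0:y1,x0:x1]
    c=max(cv2.findContours(k,0,1)[0],key=cv2.contourArea);return cv2.fillConvexPoly(np.zeros_like(m),cv2.convexHull(c),255)
M={"top":mask(t,200,310,140,225)}
X=np.array([[a*.045,b*.086,c] for a in(-1,1) for b in(-1,1) for c in(0,.036)])
def world(p,X):c,s_=np.cos(p[2]),np.sin(p[2]);return X@np.array([[c,s_,0],[-s_,c,0],[0,0,1]])+[p[0],p[1],0]
def cost(p):
    r=0
    for c,m in M.items():
        h=cv2.convexHull(np.float32(proj(c,world(p,X))));k=cv2.fillConvexPoly(np.zeros_like(m),np.int32(h*16),255,shift=4,lineType=cv2.LINE_AA);r+=cv2.absdiff(k,m).sum()/255
    return r
from scipy.optimize import minimize
b=minimize(cost,[.48,.188,np.radians(-160.5)],method="Nelder-Mead",options=dict(initial_simplex=[[.48,.188,-2.80],[.488,.188,-2.80],[.48,.196,-2.80],[.48,.188,-2.7]]))
print(b.x,np.degrees(b.x[2]),b.fun,M["top"].sum()/255);print("pocket",world(b.x,np.array([[0,-.042,.006]])),proj("top",world(b.x,np.array([[0,-.042,.006]]))))
E
```

```text
t: 12.85
eef_pos: [0.4628, 0.0771, 0.3333]
ee_rot: [3.14, 0.0, -1.603]
force: [0.5, 0.1, -2.8]
width: 0.0394
gripper_force: 59.9
t 12.85 q [ 5.850e-01 -3.600e-02 -2.700e-01 -1.000e-03 -1.339e+00 -6.170e-01] p [0.4628 0.0771 0.3333] ftool [-0.1 -0.5  2.8] mtool [ 0.13 -0.04 -0.  ] w 0.0394 g 59.91036593914032
[[-0.033, -0.999, -0.002], [-0.999, 0.033, 0.0], [-0.0, 0.002, -1.0]]
[ 0.48149884  0.18885865 -2.79468905] -160.1238874371116 102.32156862745099 2689.0
pocket [[0.46721936 0.22835671 0.006     ]] [[233.41310412 187.38620724]]
```

```bash
python3 -m handwheel '[{"delta_pos":[0.018,0.84,0],"dr":[0,0,3.6]},{"delta_pos":[0.018,0.84,0],"dr":[0,0,3.6]},{"delta_pos":[0.018,0.84,-0.2],"dr":[0,0,3.6]},{"delta_pos":[0.018,0.84,-0.4],"dr":[0,0,3.6]},{"delta_pos":[0.018,0.84,-0.6],"dr":[0,0,3.6]},{"delta_pos":[0.018,0.84,-0.6],"dr":[0,0,3.6]},{"delta_pos":[0,0,-0.6],"dr":[0,0,0]},{"delta_pos":[0,0,-0.6],"dr":[0,0,0]},{"delta_pos":[0,0,0],"dr":[0,0,0]},{"delta_pos":[0,0,0],"dr":[0,0,0]}]'
python3 st.py
python3 - <<'E'
from h import *
a=grab_frame("scene");b=grab_frame("top")
o=np.zeros((400,800,3),np.uint8)
o[:,:400]=cv2.resize(a[120:240,270:390],(400,400),interpolation=2);o[:,400:]=cv2.resize(b[110:210,200:300],(400,400),interpolation=2)
cv2.imwrite("pics/c4.png",o[:,:,::-1])
E
```

```text
t: 13.85
eef_pos: [0.4663, 0.2269, 0.2434]
ee_rot: [3.141, -0.001, -1.227]
force: [0.2, -0.8, -2.5]
width: 0.0392
gripper_force: 59.9
t 13.85 q [ 8.320e-01  1.020e-01 -3.320e-01  1.000e-03 -1.137e+00 -4.890e-01] p [0.4663 0.2269 0.2434] ftool [0.8 0.1 2.5] mtool [ 0.06 -0.09  0.01] w 0.0392 g 59.911020398139954
[[0.337, -0.941, 0.0], [-0.941, -0.337, -0.001], [0.001, 0.0, -1.0]]
```

View pics/c4.png

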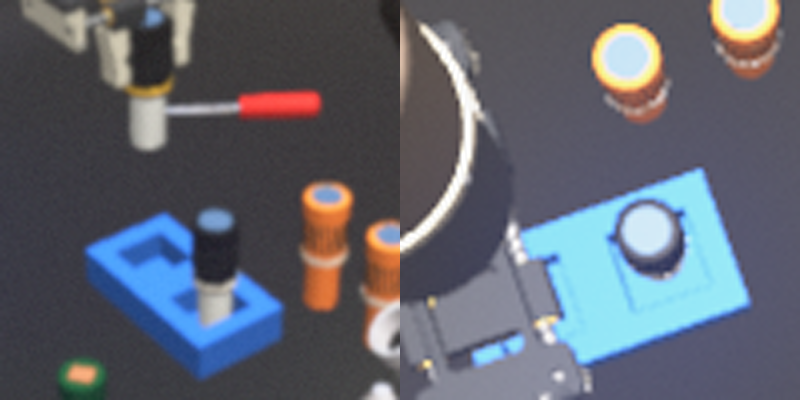

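The eyepiece hangs upright above the empty pocket (foot at scene crop (150,148)); the spare stands untouched. Descending.

```bash
python3 -m handwheel '[{"delta_pos":[0,0.03,-0.5],"dr":[0,0,0]},{"delta_pos":[0,0.02,-0.6],"dr":[0,0,0]},{"delta_pos":[0,0,-0.6],"dr":[0,0,0]},{"delta_pos":[0,0,-0.6],"dr":[0,0,0]},{"delta_pos":[0,0,-0.6],"dr":[0,0,0]},{"delta_pos":[0,0,-0.5],"dr":[0,0,0]},{"delta_pos":[0,0,-0.3],"dr":[0,0,0]},{"delta_pos":[0,0,0],"dr":[0,0,0]},{"delta_pos":[0,0,0],"dr":[0,0,0]}]'
python3 st.py
python3 - <<'E'
from h import *
a=grab_frame("scene")
cv2.imwrite("pics/c5.png",cv2.resize(a[160:240,280:380],(750,600),interpolation=2)[:,:,::-1])
p=get_state()["eef_pos"];print(proj("scene",[p-[0,0,.083],[.467,.2284,.036],[.467,.2284,.006]]))
E
```

```text
t: 14.85
eef_pos: [0.4665, 0.2287, 0.1329]
ee_rot: [-3.141, -0.0, -1.227]
force: [-0.2, 1.1, -2.6]
width: 0.0394
gripper_force: 59.9
t 14.85 q [ 0.834  0.21  -0.481  0.001 -0.879 -0.491] p [0.4665 0.2287 0.1329] ftool [-1.1 -0.2  2.6] mtool [ 0.1  -0.05 -0.04] w 0.0394 g 59.91107761859894
[[0.337, -0.941, 0.001], [-0.941, -0.337, 0.0], [0.0, -0.001, -1.0]]
[[314.98029766 192.0585946 ]
 [315.25875163 195.82687104]
 [315.47210978 203.59187046]]
```

View pics/c5.png

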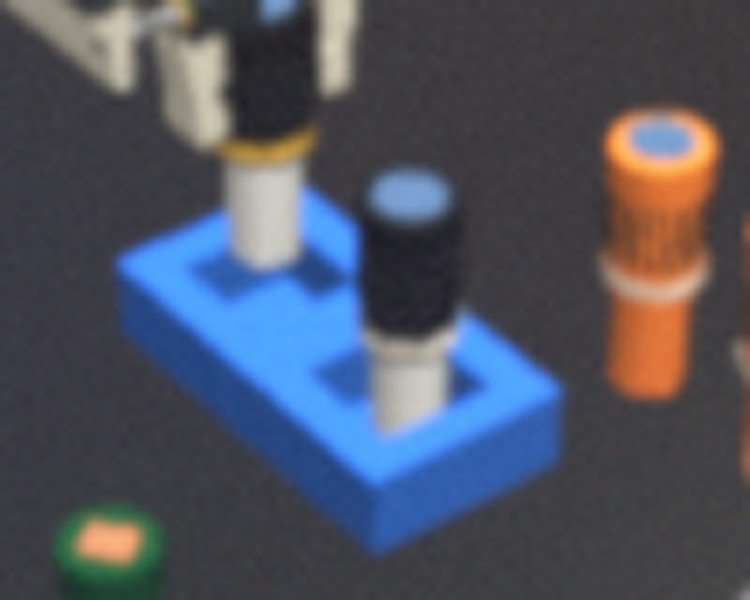

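The barrel sits centred over the pocket (foot at crop (265,262), pocket centre about (268,268)). Lower to just above the floor, then feel for contact.

```bash
python3 -m handwheel '[{"delta_pos":[0,0,-0.3],"dr":[0,0,0]},{"delta_pos":[0,0,-0.3],"dr":[0,0,0]},{"delta_pos":[0,0,-0.3],"dr":[0,0,0]},{"delta_pos":[0,0,-0.3],"dr":[0,0,0]},{"delta_pos":[0,0,-0.1],"dr":[0,0,0]},{"delta_pos":[0,0,0],"dr":[0,0,0]},{"delta_pos":[0,0,0],"dr":[0,0,0]}]'
python3 -m handwheel '[{"delta_pos":[0,0,-0.03],"dr":[0,0,0]},{"delta_pos":[0,0,-0.03],"dr":[0,0,0]},{"delta_pos":[0,0,0],"dr":[0,0,0]},{"delta_pos":[0,0,0],"dr":[0,0,0]}]'
python3 -m handwheel '[{"delta_pos":[0,0,-0.03],"dr":[0,0,0]},{"delta_pos":[0,0,-0.03],"dr":[0,0,0]},{"delta_pos":[0,0,0],"dr":[0,0,0]},{"delta_pos":[0,0,0],"dr":[0,0,0]}]'
```

```text
t: 15.6
eef_pos: [0.4661, 0.2284, 0.093]
ee_rot: [3.141, -0.001, -1.227]
force: [-0.1, 0.3, -2.7]
width: 0.0388
gripper_force: 59.9
t: 16.0
eef_pos: [0.466, 0.2284, 0.0913]
ee_rot: [3.141, -0.0, -1.227]
force: [-0.1, -0.5, -2.6]
width: 0.0395
gripper_force: 59.9
t: 16.4
eef_pos: [0.4659, 0.2284, 0.0893]
ee_rot: [3.141, -0.0, -1.227]
force: [0.3, -0.5, -2.3]
width: 0.0392
gripper_force: 59.9
```

```bash
python3 -m handwheel '[{"delta_pos":[0,0,-0.03],"dr":[0,0,0]},{"delta_pos":[0,0,0],"dr":[0,0,0]},{"delta_pos":[0,0,0],"dr":[0,0,0]}]'
python3 -m handwheel '[{"delta_pos":[0,0,-0.02],"dr":[0,0,0]},{"delta_pos":[0,0,0],"dr":[0,0,0]},{"delta_pos":[0,0,0],"dr":[0,0,0]}]'
```

```text
t: 16.7
eef_pos: [0.4661, 0.2283, 0.0891]
ee_rot: [-3.142, -0.0, -1.227]
force: [-2.5, -1.0, 5.8]
width: 0.0395
gripper_force: 59.9
t: 17.0
eef_pos: [0.4661, 0.2283, 0.0891]
ee_rot: [-3.141, -0.001, -1.227]
force: [-4.8, -2.1, 11.3]
width: 0.0395
gripper_force: 59.9
```

Contact with the floor at the predicted height (TCP 0.089, +8 to +14 N). Ease off, open, and retreat upward.

```bash
python3 -m handwheel '[{"delta_pos":[0,0,0.025],"dr":[0,0,0]},{"delta_pos":[0,0,0],"dr":[0,0,0]},{"delta_pos":[0,0,0],"dr":[0,0,0]}]' - 8
python3 -m handwheel '[{"delta_pos":[0,0,0],"dr":[0,0,0]},{"delta_pos":[0,0,0],"dr":[0,0,0]},{"delta_pos":[0,0,0],"dr":[0,0,0]},{"delta_pos":[0,0,0],"dr":[0,0,0]},{"delta_pos":[0,0,0],"dr":[0,0,0]},{"delta_pos":[0,0,0],"dr":[0,0,0]}]' -0.5
python3 -m handwheel '[{"delta_pos":[0,0,0.1],"dr":[0,0,0]},{"delta_pos":[0,0,0.3],"dr":[0,0,0]},{"delta_pos":[0,0,0.5],"dr":[0,0,0]},{"delta_pos":[0,0,0.8],"dr":[0,0,0]},{"delta_pos":[0,0,0.8],"dr":[0,0,0]},{"delta_pos":[0,0,0.8],"dr":[0,0,0]},{"delta_pos":[0,0,0.8],"dr":[0,0,0]},{"delta_pos":[0,0,0.8],"dr":[0,0,0]},{"delta_pos":[0,0,0],"dr":[0,0,0]},{"delta_pos":[0,0,0],"dr":[0,0,0]}]'
python3 - <<'E'
from h import *
a=grab_frame("scene")
cv2.imwrite("pics/c6.png",cv2.resize(a[150:330,280:520],(800,600),interpolation=2)[:,:,::-1])
E
python3 prof.py | sed -n 8,10p
```

```text
t: 17.3
eef_pos: [0.4661, 0.2283, 0.089]
ee_rot: [3.141, -0.001, -1.227]
force: [-2.3, -2.3, 5.5]
width: 0.0398
gripper_force: 8.0
t: 17.9
eef_pos: [0.466, 0.2284, 0.0886]
ee_rot: [3.141, -0.0, -1.227]
force: [-0.2, -0.5, 0.6]
width: 0.0656
gripper_force: 0.0
t: 18.9
eef_pos: [0.466, 0.2285, 0.2366]
ee_rot: [-3.14, 0.001, -1.227]
force: [-0.2, -0.2, 0.1]
width: 0.0655
gripper_force: 0.0
off 0
gray
193 193 190 190 189 189 187 182 168 153 153 164 178 187 189 189 188 191 196 205 208 194 177 165 157 141 117 86 60 50 49 48 48 49 49 50 51 49 49 50 47 47 47 49 48 46 45 44 43 42 43 43 43 44 46 51 69 92 115 132 138 139 140 140 140
```

View pics/c6.png

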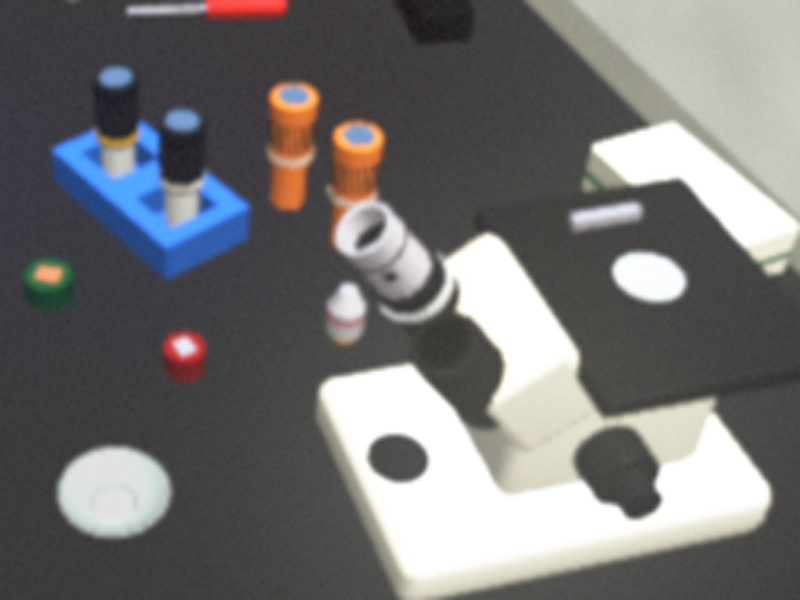

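The yellow-ringed eyepiece stands upright in the empty pocket at crop (117,120). The spare is untouched at (183,165), the draw tube is home and empty at (390,250), and the mounts, objective and dish are in place.

```bash
python3 -c "
from station import *;print(job_done())"
```

```text
the job is handed in; nothing more can be done
None
```

The job is handed in, about 19 s in: the eyepiece was twisted free with the draw tube still home and released standing on the floor of the small blue rack's empty pocket; the last picture shows the spare, mounts, objective and dish where they were.

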